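Bring the red lens block to the pick opening and point it out

TASK

The next lens needs the red block. Turn the round block dispenser by gently pushing one or more of its upright rim pegs sideways with the fingertips until the bay with the red block stands squarely in the pick opening of the guard ring. Then point the block out to the colleague who will take it: hold the fingertips just above it, within about 3 cm, for at least two seconds without touching it, and finish still pointing there; do not touch or lift any block, and leave everything else on the bench where it is.

Things in the scene. Friction and masses are not known exactly. Their poses are not given: they have to be found in the camera images.
- carousel_base: Fixed base of the rotary lens-block dispenser: grey round foot, 200 mm across. Origin: centre of its underside, on the turning axis, on the worktop; z up. An aluminium guard ring (outer radius 97 mm, top 30 mm above the worktop) runs round it except for the pick opening, 70 degrees wide and centred on the base's own -x, which faces roughly to the robot.
- pick_place (a point): Point of the fixed base in the middle of the pick opening, 55 mm from the axis along the base's own -x, 13.5 mm above the worktop: point red_bay shall come here. In front of the opening a grey ledge (62 mm wide, 12 mm high) juts out to 131 mm from the axis.
- turntable: White turntable in the base, radius 88 mm; turns a full turn either way about the vertical axis through its origin, with a light drag (0.05 N m), and stays where it is left. Origin on the axis, 9.5 mm above the worktop. Six bays centred 0, 60, .. 300 degrees from its own x axis; upright dividers between them (top 31 mm above the worktop), a low rim and hub (hub top 37 mm above the worktop).
- peg (a point): Middle of one of the six turning pegs (40 mm above the worktop, 80 mm from the axis), at 30 degrees from the turntable's own x axis; the others stand at 90, 150, 210, 270 and 330 degrees. Each is an upright brass-coloured pin, 12 mm diameter, its top 60 mm above the worktop, at the outer end of a divider. Pushing a peg sideways turns the table.
- red_bay (a point): Middle of the floor of the bay that holds the red block: on the turntable, 55 mm from the axis along the turntable's own -x, 13.5 mm above the worktop.
- red_block: The red lens block (suction cup with a stub), the only red one: 22 mm diameter, 16 mm high, loose on the bay floor, upright. Origin at the centre of its underside, its top 16 mm above that (30 mm above the worktop).
- blue_block_a: A blue lens block, same shape and size (22 mm diameter, 16 mm high), loose in another bay. Not to be touched.
- blue_block_b: The other blue lens block, same shape, loose in another bay. Not to be touched.
- black_block_a: A black lens block, same shape, loose in another bay. Not to be touched.
- black_block_b: The other black lens block, same shape, loose in another bay. Not to be touched.
- dropper_bottle: Amber dropper bottle, 34 mm diameter, 102 mm high, standing beyond the dispenser; origin at the centre of its underside. Leave it.
- screwdriver: Small screwdriver with blue cap, 96 mm long, 10 mm thick, lying to the right of the dispenser; origin at the middle of its underside. Leave it.
- spectacles: Dark spectacles, 135 mm wide, 37 mm high, lying beyond the dispenser; origin at the centre of the underside. Leave them.
- job_tray: Yellow job tray, 134 x 196 x 32 mm, with two lens blanks in it, on the worktop to the right of the machine in the middle; origin at the centre of the underside. Leave it.

How it is judged (in metres and radians):
On the way, in this order (a step that is already met when the one before it is completed fails the run):
1. the red block's bay stands squarely in the pick opening and the turntable is at rest, let go of (x of red_bay in the frame of carousel_base below -0.04 m and y of red_bay in the frame of carousel_base between -0.016 and 0.016 m and horizontal distance between red_block and red_bay below 0.026 m and angular speed of turntable below 0.1 rad/s and contact force between each of the arm, the fingers and turntable below 0.1 N), for 0.2 s.
2. the fingertips point at the red block from just above, without touching, for two seconds (x of red_bay in the frame of carousel_base below -0.04 m and y of red_bay in the frame of carousel_base between -0.016 and 0.016 m and horizontal distance between red_block and red_bay below 0.026 m and angular speed of turntable below 0.1 rad/s and horizontal distance between the grasp point and red_block below 0.02 m and z of the grasp point in the frame of red_block between 0.036 and 0.08 m), for 2 s.
At the end, for the whole second after the job is handed in: The red block's bay is within 16 mm of the middle line of the pick opening, turntable at rest, all five blocks on their bay floors; the TCP is still within 20 mm sideways of the red block and 36 to 80 mm above its underside (fingertips about 1 to 45 mm above its top) (all of step 2 and height (world z) of each of red_block, blue_block_a, blue_block_b, black_block_a, black_block_b below 0.022 m and horizontal distance between each of red_block, blue_block_a, blue_block_b, black_block_a, black_block_b and turntable below 0.082 m); the robot touches nothing.
It fails at once if a lens block is touched by the robot (contact force between any of the fingers, the arm and red_block above 0.3 N or contact force between any of the fingers, the arm and blue_block_a above 0.3 N or contact force between any of the fingers, the arm and blue_block_b above 0.3 N or contact force between any of the fingers, the arm and black_block_a above 0.3 N or contact force between any of the fingers, the arm and black_block_b above 0.3 N).
It fails at once if the turntable is pushed or gripped hard, with over 25 N (contact force between any of the fingers, the arm and turntable above 25 N).
It fails at once if a lens block is lifted (height (world z) of any of red_block, blue_block_a, blue_block_b, black_block_a, black_block_b above 0.035 m).
It fails at once if the dropper bottle, screwdriver, spectacles or job tray is moved by more than 15 mm (distance of any of dropper_bottle, screwdriver, spectacles, job_tray from where it was at the start of the episode above 0.015 m).
It also fails if it takes over 51 s, if anything falls off the work surface, if the arm or the gripper's body presses on something with over 40 N, if the wrist force passes 120 N, or if a joint passes its speed limit or range.

ROBOT

A 6-joint arm with a two-finger parallel gripper is mounted at the origin on a cart in front of the work surface, level with it; the furniture and walls round the work are solid. World frame = base frame: x ahead of the robot, y to its left, z up, the work surface at z = 0. Lengths are in mm, angles in rad, forces in N, time in s.
With the tool pointing down it reaches from about 350 to 875 mm from the base axis. Payload 4.2 kg.
Tool frame: the origin (TCP) lies between the finger pads, 19 mm behind the fingertips; this is the grasp point; z points along the fingers, y is the line along which they close (so a half turn about z gives the same grasp; the last joint's range is limited). The gripper opens to 85 mm and grips with 20 to 120 N. Pads are 22 mm wide; open, the fingers measure 114 mm over their backs; the gripper's body (76 mm by 85 mm) begins 54 mm behind the grasp point. The pads swing forward as they close: fully open they stand 13 mm farther back than shut.
Start: joints at [-0.939, 0.385, 0.008, 0, -1.194, -0.259], TCP at [227.654, -582.042, 250.012] pointing down, gripper open.
Joint ranges: [-3.14, 3.14], [-1.21, 2.06], [-1.07, 1.41], [-3.16, 2.05], [-2.99, -0.16], [-3.1, 3.1]. Speed limits (rad/s): [2.79, 2.79, 3.14, 3.14, 3.14, 3.14].

INTERFACE

Orientations are given as a unit quaternion [x, y, z, w].
In Python, from bench import arm gives the robot as it stands.
- The arm moves only by the tool jog_arm, called as name(argument=value, ...), one argument or row to a line, values as JSON. Schema: {"type":"object","properties":{"ticks":{"type":"array","items":{"type":"object","properties":{"xyz":{"type":"array","items":{"type":"number"},"minItems":3,"maxItems":3},"r":{"type":"array","items":{"type":"number"},"minItems":3,"maxItems":3}},"additionalProperties":false},"minItems":1,"maxItems":10},"aperture":{"type":"number"},"only":{"type":"string"},"quiet":{"type":"boolean"},"lines":{"type":"string"}},"required":["ticks"],"additionalProperties":false}. ticks is a list of rows, 1 to 10 of them, each an object with the fields xyz (a list: dx, dy, dz in parts of the range, where 1.0 means 500 mm), r (a list: a rotation vector rx, ry, rz in normalised numbers (1 is 2 rad)); a field left out counts as zero; each row is the pose to reach, as a shift and turn from the pose commanded when the call began, along the tool's axes at that moment; what a row does not reach only later rows make up. A row lasts 1/10 s, in which the tool goes at most 50 mm and 0.15 rad, less where a joint would pass 70% of its speed; a pose out of reach is approached as far as the arm can. aperture is the finger opening in mm, set as the call begins (left out keeps the last). The fingers move at their own pace and stop on an object; the grip force is fixed at half the most. Time passes only in rows, so rows that do not move let the fingers close. The tool returns the time, the measured TCP pose, the force, the opening and the grip force at its end. only (a regular expression) keeps the lines of the reply that match it, lines (a string "A,B") keeps lines A to B, and quiet returns only ok. No shift or turn number may pass 1 either way. Input that does not fit is refused with a message, and nothing moves.
- arm.read_state(): the state, without advancing time (a new reading comes with each control period).
- arm.get_image(name): name is "side" or "top" or "wrist"; returns the picture (384x512x3 uint8, blue, green, red); there is no depth.
- arm.get_calibration(name): a dict with "K" (3x3 intrinsics, pixels), "rvec" (rotation vector, rad) and "tvec" (3), from world to camera coordinates, as OpenCV has them. Camera axes: x right, y down, z forward; pixel columns grow to the right and rows downward; lengths in mm; the calibration is good to about 2 mm. A picture is of the moment at which its call begins: read the wrist's pose just before it. get_calibration takes no time and is no camera call; for the wrist camera it gives the pose at the moment of the call.
- arm.job_done(): hands the job in; it is judged then, once.
The state is a dict: "clock": time; "joints": joint angles; "joint_vel": joint speeds; "joint_efforts": joint torques, N m; "position": TCP position; "ee_rot": TCP orientation; "contact_force": force on the tool from outside, world axes, zero at the start; "wrist_torque": the same for the moment, N m; "gripper_width": finger opening in mm; "grasp_force": force on a finger pad.
Only numpy, scipy, OpenCV 4.12 (cv2) and the standard library are available. Lean on these libraries where they do the work, as an engineer would, in place of code of your own. Each camera call takes 0.05 s, during which the arm holds its last target. There are 200 camera calls.

## Working session

There is one attempt and no reset: what is moved stays moved. The work goes in short steps, Python scripts to look and compute and a tool call to move; the robot and the scene stay as the last step left them, time stands still between calls to the robot, and variables do not carry over. Pictures are saved under pics/ and viewed, at most 10 in all, crops included, and the job is handed in when it is done.

```bash
ls; mkdir -p pics; python3 - <<'E'
from bench import arm
import cv2
for n in("top","side"):
    cv2.imwrite(f"pics/{n}0.png",arm.get_image(n))
    print({k:v.round(3).tolist() for k,v in arm.get_calibration(n).items()})
s=arm.read_state();print(s["position"],s["ee_rot"],s["clock"])
E
```

```text
bench.py
pics
{'K': [[355.144, 0.0, 257.379], [0.0, 355.144, 198.656], [0.0, 0.0, 1.0]], 'rvec': [2.231, -1.968, 0.214], 'tvec': [24.685, 593.98, 939.071]}
{'K': [[388.078, 0.0, 255.114], [0.0, 388.078, 194.519], [0.0, 0.0, 1.0]], 'rvec': [0.391, -2.623, 1.431], 'tvec': [564.571, 83.424, 1049.08]}
[ 227.48694208 -581.63328224  249.03686718] [-1.85243957e-01  9.82692099e-01  9.30760840e-04 -2.21682566e-04] 0.1
```

View pics/top0.png

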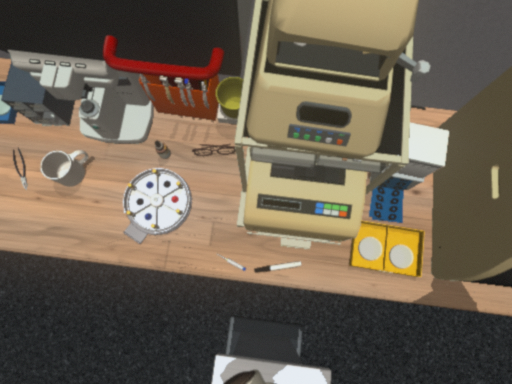

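View pics/side0.png

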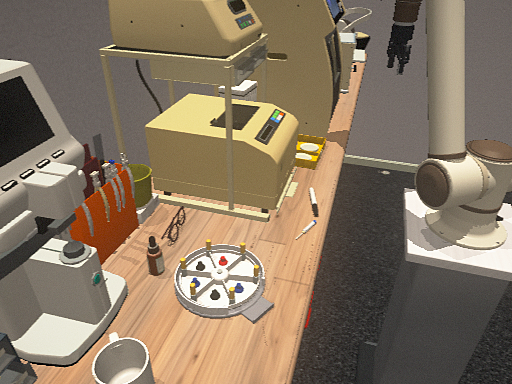

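The top view shows the dispenser at about (157,201), the red block at about (175,199) and the ledge at about (136,232). I'll zoom in and measure.

```bash
cat > h.py <<'E'
from bench import arm
import cv2, numpy as np
from scipy.spatial.transform import Rotation as R
def ray(n,uv,z):
    c=arm.get_calibration(n);Rm=cv2.Rodrigues(c["rvec"])[0];o=-Rm.T@c["tvec"].ravel()
    d=Rm.T@np.linalg.inv(c["K"])@np.array([*uv,1.]);return o+d*(z-o[2])/d[2]
def proj(n,p):
    c=arm.get_calibration(n);return cv2.projectPoints(np.array(p,float).reshape(-1,1,3),c["rvec"],c["tvec"],c["K"],None)[0][:,0]
def blobs(n,kind,box):
    im=arm.get_image(n);h=cv2.cvtColor(im,cv2.COLOR_BGR2HSV).astype(int);H,S,V=h[...,0],h[...,1],h[...,2]
    m={"red":((H<8)|(H>172))&(S>150)&(V>80),"brass":(H>15)&(H<32)&(S>110)&(V>110),"white":(S<40)&(V>170)}[kind].astype(np.uint8)
    x0,y0,x1,y1=box;k=np.zeros_like(m);k[y0:y1,x0:x1]=m[y0:y1,x0:x1]
    nn,_,st,ce=cv2.connectedComponentsWithStats(k);return [(st[i,4],ce[i]) for i in range(1,nn) if st[i,4]>2]
E
python3 - <<'E'
from h import *
im=cv2.imread("pics/top0.png");cv2.imwrite("pics/top0c.png",cv2.resize(im[160:250,115:205],None,fx=6.6,fy=6.6,interpolation=cv2.INTER_CUBIC))
for k,z in(("red",29),("brass",58)):
    for a,c in blobs("top",k,(115,160,200,245)): print(k,a,c.round(1),ray("top",c,z).round(1))
print(ray("top",(157,200),37).round(), ray("top",(136,232),12).round())
E
```

```text
red 8 [174.1 198.1] [564.8 341.3  29. ]
brass 9 [153.9 170.8] [631.8 405.7  58. ]
brass 14 [129.3 184.6] [582.5 467.9  58. ]
brass 7 [178.  183.3] [603.7 330.3  58. ]
brass 10 [128.2 212.1] [503.5 454.9  58. ]
brass 6 [177.8 210.8] [524.5 316.9  58. ]
brass 6 [153.  225.5] [474.8 378.6  58. ]
[552. 387.  37.] [455. 438.  12.]
```

View pics/top0c.png

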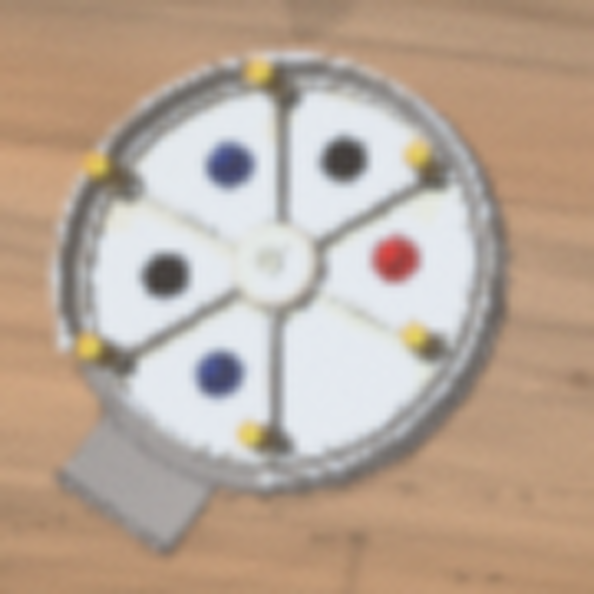

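The crop shows six brass pegs, the red block right of the hub (crop 395,258) and the ledge at lower left, its outer edge between crop (57,475) and (165,552). Next I'll fit the geometry.

```bash
cat >> h.py <<'E'
def pegs(n,box,z=58):
    P=np.array([ray(n,c,z) for a,c in blobs(n,"brass",box) if a>3]);return P
def rel(pts):
    s=arm.read_state();Rm=R.from_quat(s["ee_rot"]);print("TCP",s["position"].round(1) if hasattr(s["position"],'round') else s["position"],"yaw",Rm.as_matrix()[:2,:2].round(3).tolist(),s["clock"])
    for p in pts: print(p,"->",Rm.inv().apply(np.array(p,float)-s["position"]).round(1))
E
python3 - <<'E'
from h import *
P=pegs("top",(115,160,200,245));c=P.mean(0)[:2];d=P[:,:2]-c
a=np.degrees(np.arctan2(d[:,1],d[:,0]))%360
print(c,np.hypot(*d.T).round(1),np.sort(a).round(1),"off",(a%60).round(1))
q=lambda x,y:(115+(x+.5)/6.6-.5,160+(y+.5)/6.6-.5)
l=(ray("top",q(57,475),12)+ray("top",q(165,552),12))/2-[*c,12];print("ledge",np.hypot(*l[:2]),np.degrees(np.arctan2(l[1],l[0])))
e=ray("top",q(165,552),12)-ray("top",q(57,475),12);print(np.hypot(*e[:2]),np.degrees(np.arctan2(e[1],e[0]))+90)
for a_,b in blobs("side","brass",(165,230,275,320)): print(a_,b.round(1),ray("side",b,50).round(1))
print(proj("side",[[*c,37]]),"machine front",ray("top",(250,228),100),ray("top",(245,200),200))
rel([(420,0,250),(c[0]+80*np.cos(np.radians(327)),c[1]+80*np.sin(np.radians(327)),150)])
E
```

```text
[553.52274276 392.30060096] [79.4 80.9 80.4 80.1 80.7 79.9] [  9.7  69.1 128.7 189.9 249.  309. ] off [9.7 9.1 9.  8.7 9.  9.9]
ledge 128.87461888684325 154.145580949784
60.36131302606927 -26.916318882223734
50 [208.1 243.6] [604.3 331.1  50. ]
50 [242.2 246.7] [525.7 317.9  50. ]
58 [182.7 262.4] [633.  405.8  50. ]
49 [255.7 270. ] [474.8 381.1  50. ]
53 [192.3 288.3] [581.7 469.   50. ]
55 [231.3 292.4] [503.1 456.   50. ]
[[219.384636   270.25770544]] machine front [496.338218   107.44374332 100.        ] [549.71113779 124.8518957  200.        ]
TCP [ 227.6 -581.9  249.6] yaw [[-0.931, -0.364], [-0.364, 0.931]] 0.3
(420, 0, 250) -> [-391.1  471.9   -0. ]
(np.float64(620.6163881960565), np.float64(348.729478162051), 150) -> [-704.9  723.5  100.1]
```

Units first: shifts go in shares of 500 mm and turns go in shares of 2 rad. So 400 mm / 500 = 0.8, -320 mm / 500 = -0.64.

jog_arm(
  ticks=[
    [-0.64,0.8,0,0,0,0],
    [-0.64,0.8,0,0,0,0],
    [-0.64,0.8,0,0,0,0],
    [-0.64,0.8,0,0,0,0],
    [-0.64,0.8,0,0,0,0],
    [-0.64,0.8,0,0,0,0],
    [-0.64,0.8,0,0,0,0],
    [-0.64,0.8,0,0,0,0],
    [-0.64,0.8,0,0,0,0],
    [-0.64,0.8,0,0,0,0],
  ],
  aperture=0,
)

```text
refused: ticks[0]: [-0.64, 0.8, 0, 0, 0, 0] is not of type 'object' (schema: type "object"). Nothing was moved.
```

Wrong form. The message asks for a list of objects, one for each row, so I'll send the same numbers that way.

jog_arm(
  ticks=[
    {"xyz":[-0.64,0.8,0]},
    {"xyz":[-0.64,0.8,0]},
    {"xyz":[-0.64,0.8,0]},
    {"xyz":[-0.64,0.8,0]},
    {"xyz":[-0.64,0.8,0]},
    {"xyz":[-0.64,0.8,0]},
    {"xyz":[-0.64,0.8,0]},
    {"xyz":[-0.64,0.8,0]},
    {"xyz":[-0.64,0.8,0]},
    {"xyz":[-0.64,0.8,0]},
  ],
  aperture=0,
)

```text
clock: 1.3
position: [376.4, -102.7, 250.5]
ee_rot: [-0.185, 0.983, -0.0, 0.001]
contact_force: [1.1, 0.3, 0.6]
gripper_width: 0.0
grasp_force: 0.0
```

```bash
python3 - <<'E'
from h import *
rel([(400,200,250),(500,320,200),(620.6,348.7,150)])
E
```

```text
TCP [ 376.4 -102.7  250.5] yaw [[-0.931, -0.364], [-0.364, 0.931]] 1.3
(400, 200, 250) -> [-132.2  273.3    0.6]
(500, 320, 200) -> [-269.   348.7   50.8]
(620.6, 348.7, 150) -> [-391.7  331.5  101. ]
```

To row units: 348 mm / 500 = 0.696, 273 mm / 500 = 0.546.

jog_arm(
  ticks=[
    {"xyz":[-0.264,0.546,0]},
    {"xyz":[-0.264,0.546,0]},
    {"xyz":[-0.264,0.546,0]},
    {"xyz":[-0.264,0.546,0]},
    {"xyz":[-0.264,0.546,0]},
    {"xyz":[-0.264,0.546,0]},
    {"xyz":[-0.264,0.546,0]},
    {"xyz":[-0.538,0.696,0.1]},
    {"xyz":[-0.538,0.696,0.1]},
    {"xyz":[-0.538,0.696,0.1]},
  ],
)

```text
clock: 2.3
position: [492.5, 308.1, 204.1]
ee_rot: [-0.185, 0.983, 0.0, 0.0]
contact_force: [0.3, -0.5, 0.3]
gripper_width: -0.3
grasp_force: 0.0
```

jog_arm(
  ticks=[
    {"xyz":[-0.246,-0.034,0.1]},
    {"xyz":[-0.246,-0.034,0.1]},
    {"xyz":[-0.246,-0.034,0.1]},
    {"xyz":[-0.246,-0.034,0.1]},
    {"xyz":[-0.246,-0.034,0.1]},
  ],
)

```text
clock: 2.8
position: [612.4, 335.2, 152.9]
ee_rot: [-0.185, 0.983, -0.001, -0.001]
contact_force: [-0.2, -0.3, 1.0]
gripper_width: 0.0
grasp_force: 0.0
```

```bash
python3 - <<'E'
from h import *
c=np.array([553.5,392.5])
pt=lambda t,z=61,r=80:(*(c+r*np.array([np.cos(np.radians(t)),np.sin(np.radians(t))])).round(1),z)
rel([pt(334,150),pt(334)]+[pt(t) for t in range(330,190,-10)])
E
```

```text
TCP [612.4 335.2 152.9] yaw [[-0.932, -0.363], [-0.363, 0.932]] 2.8
(np.float64(625.4), np.float64(357.4), 150) -> [-20.2  16.    2.8]
(np.float64(625.4), np.float64(357.4), 61) -> [-20.4  16.1  91.8]
(np.float64(622.8), np.float64(352.5), 61) -> [-16.2  12.5  91.8]
(np.float64(614.8), np.float64(341.1), 61) -> [-4.7  4.7 91.9]
(np.float64(604.9), np.float64(331.2), 61) -> [ 8.2 -0.9 91.9]
(np.float64(593.5), np.float64(323.2), 61) -> [21.7 -4.2 91.9]
(np.float64(580.9), np.float64(317.3), 61) -> [35.6 -5.1 92. ]
(np.float64(567.4), np.float64(313.7), 61) -> [49.5 -3.6 92. ]
(np.float64(553.5), np.float64(312.5), 61) -> [62.8  0.3 92. ]
(np.float64(539.6), np.float64(313.7), 61) -> [75.4  6.5 92.1]
(np.float64(526.1), np.float64(317.3), 61) -> [86.6 14.8 92.1]
(np.float64(513.5), np.float64(323.2), 61) -> [96.2 24.8 92.1]
(np.float64(502.1), np.float64(331.2), 61) -> [104.   36.4  92.1]
(np.float64(492.2), np.float64(341.1), 61) -> [109.6  49.2  92.1]
(np.float64(484.2), np.float64(352.5), 61) -> [112.9  62.8  92.1]
(np.float64(478.3), np.float64(365.1), 61) -> [113.8  76.7  92.1]
```

To row units: 91 mm / 500 = 0.182, 80 mm / 500 = 0.16.

jog_arm(
  ticks=[
    {"xyz":[-0.044,0.036,0]},
    {"xyz":[-0.044,0.036,0]},
    {"xyz":[-0.044,0.036,0.08]},
    {"xyz":[-0.044,0.036,0.16]},
    {"xyz":[-0.044,0.036,0.182]},
    {"xyz":[-0.044,0.036,0.182]},
    {"xyz":[-0.044,0.036,0.182]},
  ],
)

```text
clock: 3.5
position: [627.2, 361.6, 66.0]
ee_rot: [-0.186, 0.983, 0.001, 0.002]
contact_force: [-0.3, 0.3, 0.3]
gripper_width: 0.2
grasp_force: 0.0
```

```bash
python3 - <<'E'
from h import *
c=np.array([553.5,392.5])
pt=lambda t,z=61,r=80:(*(c+r*np.array([np.cos(np.radians(t)),np.sin(np.radians(t))])).round(1),z)
rel([pt(t) for t in range(330,190,-10)])
P=pegs("top",(115,160,200,245));print(P.round())
cv2.imwrite("pics/side1.png",cv2.resize(arm.get_image("side")[170:330,140:300],None,fx=3,fy=3))
E
```

```text
TCP [627.2 361.6  66. ] yaw [[-0.931, -0.365], [-0.365, 0.931]] 3.5
(np.float64(622.8), np.float64(352.5), 61) -> [ 7.4 -6.9  5. ]
(np.float64(614.8), np.float64(341.1), 61) -> [ 19.  -14.6   4.9]
(np.float64(604.9), np.float64(331.2), 61) -> [ 31.9 -20.2   4.9]
(np.float64(593.5), np.float64(323.2), 61) -> [ 45.4 -23.5   4.8]
(np.float64(580.9), np.float64(317.3), 61) -> [ 59.3 -24.4   4.8]
(np.float64(567.4), np.float64(313.7), 61) -> [ 73.2 -22.8   4.7]
(np.float64(553.5), np.float64(312.5), 61) -> [ 86.5 -18.8   4.7]
(np.float64(539.6), np.float64(313.7), 61) -> [ 99.  -12.6   4.6]
(np.float64(526.1), np.float64(317.3), 61) -> [110.3  -4.4   4.6]
(np.float64(513.5), np.float64(323.2), 61) -> [119.9   5.7   4.6]
(np.float64(502.1), np.float64(331.2), 61) -> [127.6  17.3   4.5]
(np.float64(492.2), np.float64(341.1), 61) -> [133.2  30.2   4.5]
(np.float64(484.2), np.float64(352.5), 61) -> [136.4  43.7   4.5]
(np.float64(478.3), np.float64(365.1), 61) -> [137.3  57.6   4.5]
[[582. 468.  58.]
 [604. 331.  58.]
 [503. 455.  58.]
 [524. 316.  58.]
 [474. 378.  58.]]
```

View pics/side1.png

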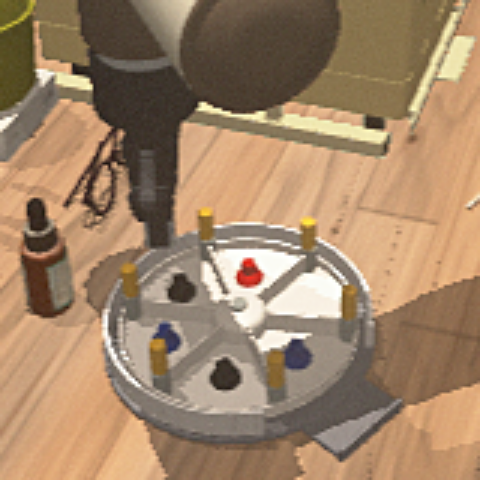

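The fingertips stand between two far pegs, at crop (155,240), and nothing has been disturbed. I'll start the push gently.

To row units: 66 mm / 500 = 0.132, 59 mm / 500 = 0.118.

jog_arm(
  ticks=[
    {"xyz":[0.014,-0.014,0.006]},
    {"xyz":[0.026,-0.022,0.006]},
    {"xyz":[0.038,-0.03,0.006]},
    {"xyz":[0.05,-0.036,0.006]},
    {"xyz":[0.064,-0.04,0.006]},
    {"xyz":[0.078,-0.044,0.006]},
    {"xyz":[0.09,-0.046,0.006]},
    {"xyz":[0.104,-0.048,0.006]},
    {"xyz":[0.118,-0.048,0.006]},
    {"xyz":[0.132,-0.048,0.006]},
  ],
)

```text
clock: 4.6
position: [573.1, 314.6, 60.4]
ee_rot: [-0.185, 0.983, 0.0, 0.0]
contact_force: [0.0, 1.5, -0.4]
gripper_width: 0.3
grasp_force: 0.6
```

```bash
cat > st.py <<'E'
from h import *
c=np.array([553.5,392.5])
pt=lambda t,z=60,r=80:(*(c+r*np.array([np.cos(np.radians(t)),np.sin(np.radians(t))])).round(1),z)
s=arm.read_state();d=s["position"][:2]-c;t=np.degrees(np.arctan2(d[1],d[0]))%360;print("finger",t,np.hypot(*d))
for n,b,z in(("side",(165,230,275,320),50),("top",(115,160,200,245),58)):
    P=pegs(n,b,z)[:,:2]-c;P=P[abs(np.hypot(*P.T)-80)<4]
    print(n,np.sort(np.degrees(np.arctan2(P[:,1],P[:,0]))%360).round(1))
    for a,u in blobs(n,"red",b): v=ray(n,u,25)[:2];w=v-c;print("red",a,v.round(1),np.degrees(np.arctan2(w[1],w[0]))%360)
rel([pt(x) for x in np.arange(round(t)-5,max(t-65,180),-5)])
E
python3 st.py
```

```text
finger 284.10114086567455 80.35725057563528
side [ 32.2  91.3 150.4 210.4 271.3 332. ]
red 50 [528.7 355.2] 236.3980375781006
top [149.7 210.3 270.4]
red 5 [529.3 347. ] 241.9978056678405
TCP [573.1 314.2  60.2] yaw [[-0.931, -0.364], [-0.364, 0.931]] 4.8
(np.float64(566.0), np.float64(313.5), 60) -> [6.9 1.9 0.2]
(np.float64(559.1), np.float64(312.7), 60) -> [13.6  3.7  0.2]
(np.float64(552.1), np.float64(312.5), 60) -> [20.2  6.   0.2]
(np.float64(545.1), np.float64(312.9), 60) -> [26.6  9.   0.2]
(np.float64(538.2), np.float64(314.0), 60) -> [32.6 12.5  0.2]
(np.float64(531.4), np.float64(315.6), 60) -> [38.3 16.5  0.2]
(np.float64(524.8), np.float64(317.8), 60) -> [43.7 20.9  0.2]
(np.float64(518.4), np.float64(320.6), 60) -> [48.6 25.9  0.2]
(np.float64(512.3), np.float64(323.9), 60) -> [53.1 31.1  0.2]
(np.float64(506.5), np.float64(327.8), 60) -> [57.1 36.9  0.2]
(np.float64(501.0), np.float64(332.1), 60) -> [60.6 42.9  0.2]
(np.float64(496.0), np.float64(336.9), 60) -> [63.6 49.2  0.2]
```

To row units: 57 mm / 500 = 0.114, 53 mm / 500 = 0.106.

jog_arm(
  ticks=[
    {"xyz":[0.014,0.004,0]},
    {"xyz":[0.028,0.008,0]},
    {"xyz":[0.04,0.012,0]},
    {"xyz":[0.054,0.018,0]},
    {"xyz":[0.066,0.024,0]},
    {"xyz":[0.076,0.032,0]},
    {"xyz":[0.088,0.042,0]},
    {"xyz":[0.098,0.052,0]},
    {"xyz":[0.106,0.062,0]},
    {"xyz":[0.114,0.074,0]},
  ],
)

```text
clock: 5.8
position: [506.6, 328.6, 60.6]
ee_rot: [-0.185, 0.983, -0.0, -0.0]
contact_force: [1.0, -1.3, 0.1]
gripper_width: 0.4
grasp_force: 0.4
```

```bash
python3 st.py
```

```text
finger 233.69923479643546 79.29688541357979
side [ 39.3  98.6 157.7 217.9 278.8 339.5]
red 40 [502.7 390.7] 182.04878073453554
top [276.4 337.7]
TCP [505.9 327.5  59.9] yaw [[-0.931, -0.364], [-0.364, 0.931]] 6.0
(np.float64(501.0), np.float64(332.1), 60) -> [ 2.9  6.  -0.1]
(np.float64(496.0), np.float64(336.9), 60) -> [ 5.9 12.3 -0.1]
(np.float64(491.3), np.float64(342.2), 60) -> [ 8.3 19.  -0.1]
(np.float64(487.2), np.float64(347.8), 60) -> [10.1 25.7 -0.1]
(np.float64(483.5), np.float64(353.7), 60) -> [11.4 32.5 -0.1]
(np.float64(480.4), np.float64(360.0), 60) -> [12.  39.5 -0.1]
(np.float64(477.9), np.float64(366.5), 60) -> [11.9 46.5 -0.1]
(np.float64(475.9), np.float64(373.1), 60) -> [11.4 53.4 -0.2]
(np.float64(474.5), np.float64(380.0), 60) -> [10.2 60.3 -0.2]
(np.float64(473.7), np.float64(386.9), 60) -> [ 8.4 67.  -0.2]
```

To row units: 46 mm / 500 = 0.092, 44 mm / 500 = 0.088.

jog_arm(
  ticks=[
    {"xyz":[0.006,0.012,0]},
    {"xyz":[0.012,0.024,0]},
    {"xyz":[0.016,0.038,0]},
    {"xyz":[0.02,0.052,0]},
    {"xyz":[0.022,0.064,0]},
    {"xyz":[0.024,0.074,0]},
    {"xyz":[0.024,0.082,0]},
    {"xyz":[0.024,0.088,0]},
    {"xyz":[0.024,0.092,0]},
    {"xyz":[0.024,0.092,0]},
  ],
)

```text
clock: 7.0
position: [478.9, 366.9, 60.2]
ee_rot: [-0.185, 0.983, 0.0, -0.0]
contact_force: [-0.1, 0.6, -0.0]
gripper_width: -0.3
grasp_force: 0.0
```

```bash
python3 st.py
```

```text
finger 198.92960821934193 78.84877239477701
side [  5.7  65.3 123.6 183.2 244.1 305.1]
red 49 [504.6 419.4] 151.20457326748735
top [  4.1  64.9 244.  304.1]
TCP [479.  366.6  60.2] yaw [[-0.931, -0.364], [-0.364, 0.931]] 7.2
(np.float64(475.9), np.float64(373.1), 60) -> [0.5 7.2 0.2]
(np.float64(474.5), np.float64(380.0), 60) -> [-0.7 14.1  0.2]
(np.float64(473.7), np.float64(386.9), 60) -> [-2.5 20.8  0.2]
```

To row units: -90 mm / 500 = -0.18, -60 mm / 500 = -0.12.

jog_arm(
  ticks=[
    {"xyz":[0,-0.01,0]},
    {"xyz":[0,-0.02,0]},
    {"xyz":[0,-0.02,-0.05]},
    {"xyz":[0,-0.02,-0.12]},
    {"xyz":[0,-0.02,-0.18]},
    {"xyz":[0,-0.02,-0.18]},
    {"xyz":[0,-0.02,-0.18]},
  ],
)

```text
clock: 7.9
position: [482.8, 357.1, 150.9]
ee_rot: [-0.185, 0.983, 0.001, 0.0]
contact_force: [-0.4, -0.3, -0.8]
gripper_width: -0.1
grasp_force: 0.0
```

```bash
python3 st.py; python3 - <<'E'
from h import *
cv2.imwrite("pics/side2.png",cv2.resize(arm.get_image("side")[170:330,140:300],None,fx=3,fy=3))
b=blobs("side","red",(165,230,275,320))[0][1];p=ray("side",b,24);rel([(*p[:2],120),(*p[:2],68)])
E
```

```text
finger 206.5793963982306 79.1072200391111
side [  5.7  65.3 123.6 183.2 244.1 305.2]
red 52 [503.9 419.2] 151.65683028957753
top [  4.1 184.8 244.3 304.2]
TCP [482.2 356.7 148.8] yaw [[-0.931, -0.364], [-0.364, 0.931]] 8.1
(np.float64(479.3), np.float64(362.5), 60) -> [ 0.3  6.6 88.8]
(np.float64(477.0), np.float64(369.1), 60) -> [ 0.1 13.6 88.8]
(np.float64(475.2), np.float64(375.9), 60) -> [-0.7 20.6 88.8]
(np.float64(474.1), np.float64(382.8), 60) -> [-2.2 27.4 88.8]
(np.float64(473.5), np.float64(389.7), 60) -> [-4.2 34.  88.8]
TCP [482.4 357.  149.1] yaw [[-0.931, -0.364], [-0.364, 0.931]] 8.2
(np.float64(504.38344093968396), np.float64(418.21214392738443), 120) -> [-42.9  49.   29. ]
(np.float64(504.38344093968396), np.float64(418.21214392738443), 68) -> [-43.   49.1  81. ]
```

View pics/side2.png

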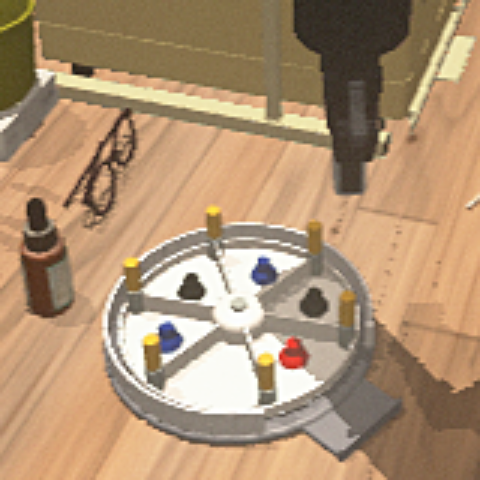

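The red bay stands squarely in front of the ledge, with the red block at crop (292,353). Next I'll point at it.

To row units: 78 mm / 500 = 0.156, 72 mm / 500 = 0.144.

jog_arm(
  ticks=[
    {"xyz":[-0.084,0.096,0]},
    {"xyz":[-0.084,0.096,0]},
    {"xyz":[-0.084,0.096,0.06]},
    {"xyz":[-0.084,0.096,0.12]},
    {"xyz":[-0.084,0.096,0.144]},
    {"xyz":[-0.084,0.096,0.156]},
    {"xyz":[-0.084,0.096,0.156]},
    {"xyz":[-0.084,0.096,0.156]},
    {"xyz":[-0.084,0.096,0.156]},
    {"xyz":[-0.084,0.096,0.156]},
  ],
)

```text
clock: 9.2
position: [504.7, 417.8, 73.6]
ee_rot: [-0.185, 0.983, 0.001, 0.001]
contact_force: [0.5, -0.4, -0.7]
gripper_width: 0.2
grasp_force: 0.0
```

jog_arm(
  ticks=[
    {},
    {},
    {},
    {},
    {},
    {},
    {},
    {},
    {},
    {},
  ],
)

```text
clock: 10.2
position: [504.3, 417.4, 72.3]
ee_rot: [-0.185, 0.983, 0.0, -0.0]
contact_force: [-0.8, 0.1, -0.3]
gripper_width: 0.1
grasp_force: 0.0
```

```bash
python3 st.py; python3 - <<'E'
from h import *
cv2.imwrite("pics/side3.png",cv2.resize(arm.get_image("side")[170:330,140:300],None,fx=3,fy=3))
E
```

```text
finger 153.1449966769838 55.145692843374924
side [  5.4  65.3 123.6 183.5 305. ]
red 59 [503.6 419. ] 152.0354816047586
top [  4.5  64.7 184.8 244.6 304.2]
TCP [504.3 417.4  72.3] yaw [[-0.931, -0.364], [-0.364, 0.931]] 10.4
```

View pics/side3.png

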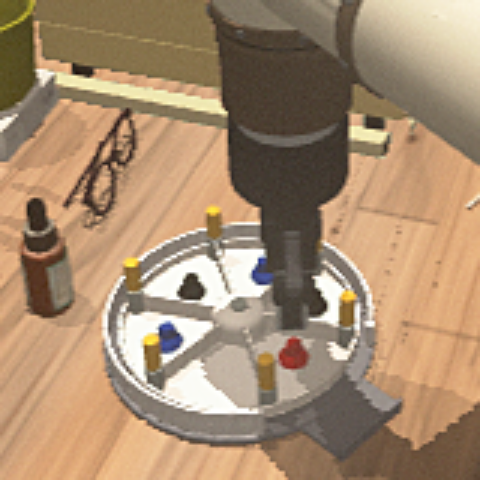

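The fingertips (crop 290,325) hang just above the red block (292,353) without touching it. I'll hold for two more seconds and then hand in.

jog_arm(
  ticks=[
    {},
    {},
    {},
    {},
    {},
    {},
    {},
    {},
    {},
    {},
  ],
  quiet=true,
)

```text
ok
```

jog_arm(
  ticks=[
    {},
    {},
    {},
    {},
    {},
    {},
    {},
    {},
    {},
    {},
  ],
)

```text
clock: 12.45
position: [504.3, 417.4, 72.3]
ee_rot: [-0.185, 0.983, -0.0, -0.0]
contact_force: [-0.0, 0.1, 0.2]
gripper_width: -0.2
grasp_force: 0.0
```

```bash
python3 -c "
from bench import arm
print(arm.job_done())"
```

```text
the job is handed in; nothing more can be done
None
```

The red block's bay stands in the pick opening, the fingertips are holding about 2 cm above the block without touching it, and the job was handed in at 12.5 s with no verdict returned.

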